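Clamp the sample chamber shut with its draw latch

ROBOT

A 6-joint arm with a two-finger parallel gripper is mounted at the origin on a cart in front of the work surface, level with it; the furniture and walls round the work are solid. World frame = base frame: x ahead of the robot, y to its left, z up, the work surface at z = 0. Lengths are in m, angles in degrees, forces in N, time in s.
With the tool pointing down it reaches from about 0.425 to 0.925 m from the base axis. Payload 12.5 kg.
Tool frame: the origin (TCP) lies midway between the tips of the shut fingers; the grasp point (between the pads) lies arm.hold_point_z behind it (arm.hold_point_z is the distance from the TCP to the grasp point, in m); z points along the fingers, y is the line along which they close (so a half turn about z gives the same grasp; the last joint's range is limited). The gripper opens to 85 mm and grips with 20 to 120 N. Pads are 22 mm wide; open, the fingers measure 114 mm over their backs; the gripper's body (76 mm by 85 mm) begins 54 mm behind the grasp point. The pads swing forward as they close: fully open they stand 13 mm farther back than shut.
Start: joints at [57.892, 28.126, 89.318, -0, 62.55, -6.05], TCP at [0.275, 0.561, 0.231] pointing down, gripper open.
Joint ranges: [-177.58, 177.58], [-47.91, 125.51], [2.72, 160], [-65.01, 245.01], [3.68, 167.84], [-153.87, 153.87]. Speed limits (degrees/s): [127.2, 127.2, 159.86, 180, 180, 180].

INTERFACE

Orientations are given as [roll, pitch, yaw] about the fixed x, y, z axes, in that order (R = Rz(yaw) Ry(pitch) Rx(roll)).
In Python, from plant import arm gives the robot as it stands. The module is installed in compiled form; this text tells all that it offers.
- The arm moves only by the tool send_rows, never from a script. Its argument "targets" is a list of rows, each an object of numbers: "x", "y", "z": the shift along the tool's x, y, z as a fraction of full scale; "wx", "wy", "wz": the turn, a rotation vector about the tool's x, y, z as a fraction of full scale. A call has 1 to 5 rows; each row is the pose to reach, as a shift and turn from the pose commanded when the call began, along the tool's axes at that moment; what a row does not reach only later rows make up. Full scale, the value 1, is 80 cm for a shift and 2 rad for a turn. A row lasts 1/8 s, in which the tool goes at most 62.5 mm and 10.7 degrees, less where a joint would pass 70% of its speed; a pose out of reach is approached as far as the arm can. A call with a number of a shift or a turn outside -1 to 1 is refused whole. A call with a gripper value outside its range is refused whole. "hand" is the opening, from 0 (shut) to 1 (fully open), set as the call begins (left out, the last holds). The fingers move at their own pace and stop on an object; "force" is the grip in N (left out, the last holds). Time passes only in rows, so rows that repeat a pose let the fingers close. It gives the time, the measured TCP pose, the force, the opening and the grip force at its end, in the units of the state.
- arm.state(): the state, without advancing time (a new reading comes with each control period).
- arm.get_image(name): name is "side" or "top"; returns a dict with "pixels" (400x640x3 uint8, red, green, blue), "vertical_fov" (degrees; the focal length in pixels is half the picture's height over the tangent of half this angle, whatever the lens; pixels are square), "cx", "cy" (the principal point, pixels), "k1" (the pictures are not rectified: a ray, as slopes to the right and down, at radius r is drawn at 1 + k1 r^2 times it, then the intrinsics apply), "R" (3x3) and "t" (3): a world point X has camera coordinates R X + t. Camera axes: x right, y down, z forward; pixel columns grow to the right and rows downward; lengths in m; the calibration is good to about 2 mm. A picture is of the moment at which its call begins. There is no depth.
- arm.close_job(): hands the job in; it is judged then, once.
The state is a dict: "t": time; "qpos": joint angles; "dq": joint speeds; "joint_torque": joint torques, N m; "tcp_pos": TCP position; "tcp_rot": TCP orientation; "wrist_force": force on the tool from outside, world axes, zero at the start; "moment": the same for the moment, N m; "grip_width": finger opening in m; "gripper_force": force on a finger pad.
Only numpy, scipy, OpenCV 4.12 (cv2) and the standard library are available. Lean on these libraries where they do the work, as an engineer would, in place of code of your own. Each camera call takes 0.05 s, during which the arm holds its last target. There are 200 camera calls.

TASK

Close the gas-tight sample chamber with its draw latch: swing the lever fully open, flip the wire bail over so that its roller drops behind the hooked keeper on the end cap, then swing the lever back over centre until it lies flat and the cap is drawn onto the seal. With the lever flat, hold it pressed down with about 18 N for a second to bed the seal, then let go. Only push the lever, never pinch it, and never push on it with more than 25 N; leave the jar, beaker and seed tub where they stand.

Things in the scene. Friction and masses are not known exactly. Their poses are not given: they have to be found in the camera images.
- chamber: fixed aluminium sample chamber, a block 120 x 90 mm with its top 60 mm above the worktop, on a dark base plate 218 x 140 x 8 mm. Origin on the worktop straight under the latch's main pivot; its x axis is the draw direction, pointing from the chamber to the end cap; y across, z up
- latch_pivot (a point): the lever's main pivot, 72 mm above the worktop on top of the chamber; the lever turns about the chamber's y axis here
- seal_face (a point): centre of the rubber seal on the chamber's end, 28 mm from the pivot along the chamber's x; axes as the chamber's. The cap's end face must come against it
- lever: steel lever, 22 mm wide, 4 mm thick, 14 to 77 mm from the pivot. Origin at the pivot; -x runs to its end, z is the face up when flat. Its tilt a about y: 0 = flat, pointing along the chamber's -x (a stop); 1.57 upright; 2.1 fully open, leaning to the cap (a stop). A point d along it lies at -d cos(a) in the chamber's x, d sin(a) above the pivot. Stays where left
- lever_end (a point): middle of the bead (4 mm radius) on the lever's end, 73 mm from the pivot. A black grip plate covers the lever's z face from 26 to 72 mm; its screws are set differently each time, its outer face 7 to 17 mm off the lever's middle plane. Once hooked, a spring stiffens the lever below a = 0.75 (a few N); below dead centre, about 0.25, it is pulled flat
- bail (a joint): angle of the bail on the lever, -0.4 to 4.0 rad, starting near 4.0. Its loose hinge lies (-17.4, -4.7) mm along the lever's x and z, and it falls freely by its weight. Its elevation over the chamber's +x is (bail - a): 0 = level, pointing at the cap, 1.57 = straight up, more = flopped back behind the lever
- loop: the bail: two parallel wires 4.4 mm thick, 44 mm apart (inside 39 mm), which straddle the lever, with a roller across their end. Origin at the bail's hinge, x along the bail to the roller. Sprung lengthwise, 12 N per mm, up to 7 mm
- roller (a point): centre of the roller, a steel bar 8 mm thick and 36 mm long across the end of the bail, 70.8 mm from the bail's hinge. It passes over the lever's end with some 10 mm to spare when the bail is flipped
- cap: loose aluminium end cap, 52 mm thick (x), 90 mm wide, 52 mm high, 0.4 to 0.85 kg, hung by side ears (6 mm thick, at its top) in two channel rails 82 mm long, free to slide along the chamber's x; at the start 3 to 7 mm short of the seal. Origin at the centre of its underside, 8 mm above the worktop, x away from the chamber; its end face is at x = -26 mm
- keeper (a point): middle of the catch face of the hooked keeper on the cap's top, (-1.5, 64) mm along the cap's x and z from its origin. The face looks along the cap's +x; the drawn roller's centre lies 4 mm off it. The lip overhangs it by 5 mm, underside 5.5 mm and top 9.5 mm over this point; the keeper's floor, 6 mm below it, runs 26 mm outward. The roller clears the lip if the lever is open to 2.0 or more
- jar: bystander: screw-cap sample jar, 63 mm wide, 75 mm high; origin under its centre
- beaker: bystander: small glass beaker, 55 mm wide, 70 mm high; origin under its centre
- dish: bystander: flat seed tub, 78 x 78 x 21 mm; origin under its centre
Not all that is in view belongs to the job. What is shaped like the cap but orange is not meant.

How it is judged:
By the outcome, as a careful person would: the job done as asked, in the order asked, and still so for the second after the job is handed in, with the robot touching nothing.
It also fails if it takes over 64 s, if anything falls off the work surface, if the arm or the gripper's body presses on something with over 40 N, if the wrist force passes 120 N, or if a joint passes its speed limit or range.

## Working session

There is one attempt and no reset: what is moved stays moved. The work goes in short steps, Python scripts to look and compute and a tool call to move; the robot and the scene stay as the last step left them, time stands still between calls to the robot, and variables do not carry over. Pictures are saved under pics/ and viewed, at most 10 in all, crops included, and the job is handed in when it is done.

Besides the shell and the picture viewer there is one more tool, called after "Call:" as name([rows], argument=value, ...), one row to a line, values as JSON. send_rows: Moves the arm, as the interface text tells. Its arguments: {"type":"object","properties":{"targets":{"type":"array","items":{"type":"object","properties":{"x":{"type":"number","minimum":-1,"maximum":1},"y":{"type":"number","minimum":-1,"maximum":1},"z":{"type":"number","minimum":-1,"maximum":1},"wx":{"type":"number","minimum":-1,"maximum":1},"wy":{"type":"number","minimum":-1,"maximum":1},"wz":{"type":"number","minimum":-1,"maximum":1}}}},"hand":{"type":"number"},"force":{"type":"number"}},"required":["targets"]}

```bash
mkdir -p pics
cat > h.py <<'E'
import numpy as np, cv2
from plant import arm
from scipy.spatial.transform import Rotation as Ro
def cam(n,save=None):
    d=arm.get_image(n)
    if save: cv2.imwrite('pics/'+save,d['pixels'][:,:,::-1])
    return d
def K(d):
    f=200/np.tan(np.radians(d['vertical_fov'])/2); return f
def ray(d,u,v):
    f=K(d); p=np.array([(u-d['cx'])/f,(v-d['cy'])/f]); q=p.copy()
    for _ in range(30): q=p/(1+d['k1']*(q@q))
    R=np.array(d['R']);t=np.array(d['t'])
    return -R.T@t, R.T@np.array([q[0],q[1],1.])
def onz(d,u,v,z):
    o,r=ray(d,u,v); return o+r*(z-o[2])/r[2]
def proj(d,X):
    c=np.array(d['R'])@np.array(X)+np.array(d['t']); q=c[:2]/c[2]; q=q*(1+d['k1']*(q@q)); return q*K(d)+[d['cx'],d['cy']]
E
python3 - <<'E'
from h import *
for n in('side','top'):
    d=cam(n,n+'0.png'); print(n,d['vertical_fov'],d['cx'],d['cy'],d['k1'],np.round(-np.array(d['R']).T@d['t'],3),np.round(d['R'],2).tolist())
s=arm.state();print(s, arm.hold_point_z)
E
```

```text
side 54.58213146946697 319.1227081053029 200.52657088800933 0.02614288744063031 [ 0.21  -1.186  0.731] [[0.96, -0.3, -0.01], [-0.17, -0.52, -0.84], [0.24, 0.8, -0.55]]
top 49.22270284834346 329.38572234800847 200.65255930172768 -0.06090083687026961 [ 0.355 -0.234  1.359] [[-0.02, -1.0, 0.01], [-1.0, 0.02, -0.09], [0.09, -0.01, -1.0]]
{'t': 0.1, 'qpos': array([ 5.78909554e+01,  2.81605638e+01,  8.93461194e+01, -4.20449327e-04,
        6.25477493e+01, -6.05204678e+00]), 'dq': array([ 0.03938   , -0.13617594, -0.03387649, -0.04351356, -0.03806141,
       -0.06289442]), 'joint_torque': array([ 2.94018435e-03, -6.19448733e+01, -2.62023085e+01, -6.76232071e-05,
        2.93033016e-03,  2.64511391e-05]), 'tcp_pos': array([0.2744374 , 0.56131538, 0.23079067]), 'tcp_rot': array([-1.79945832e+02, -5.36807995e-03,  1.53943194e+02]), 'wrist_force': array([ 0.50144385,  0.64705234, -0.12519634]), 'moment': array([ 0.00378419, -0.00457448,  0.01886763]), 'gripper_force': 0.0, 'grip_width': 0.08528640074232557} 0.0187
```

View pics/side0.png

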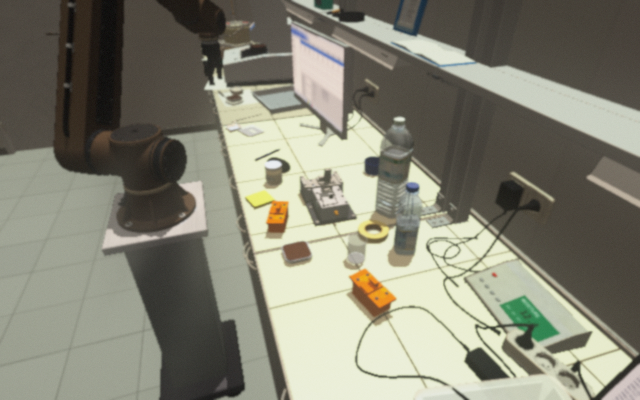

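View pics/top0.png

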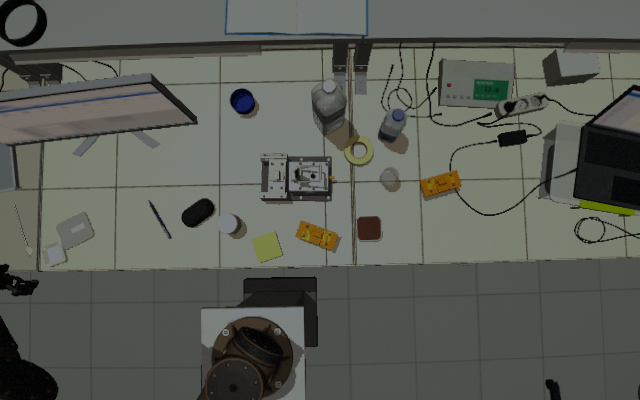

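Run:
```python
from h import *
a=cv2.imread('pics/top0.png')[140:215,245:350]; b=cv2.imread('pics/side0.png')[155:235,285:375]
a=cv2.resize(a,None,fx=7,fy=7,interpolation=cv2.INTER_CUBIC); b=cv2.resize(b,None,fx=7,fy=7,interpolation=cv2.INTER_CUBIC)
cv2.imwrite('pics/ca.png',cv2.convertScaleAbs(a,alpha=1.3)); cv2.imwrite('pics/cb.png',cv2.convertScaleAbs(b,alpha=1.3))
d=cam('top')
g=cv2.cvtColor(d['pixels'],cv2.COLOR_RGB2HSV)
for c in [(262,155),(262,199),(332,156),(332,199)]: print(onz(d,*c,.03))
```

```text
[ 0.61757853 -0.04265357  0.03      ]
[ 0.48115726 -0.04158306  0.03      ]
[ 0.60974108 -0.25864209  0.03      ]
[ 0.47651427 -0.25558096  0.03      ]
```

View pics/ca.png

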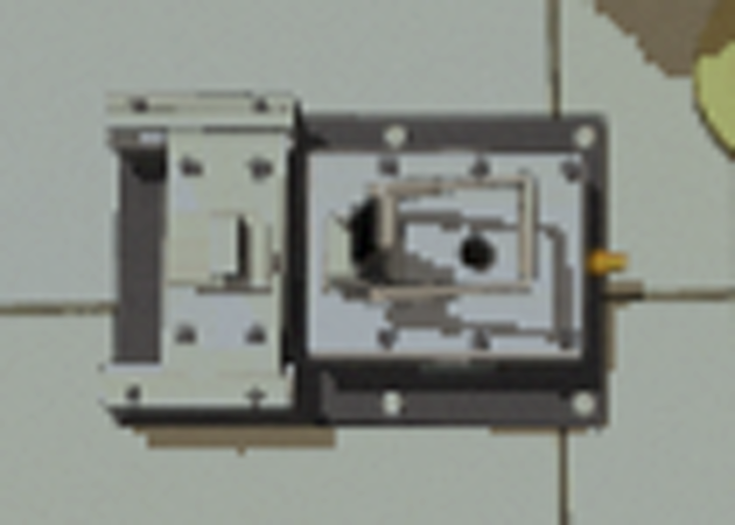

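View pics/cb.png

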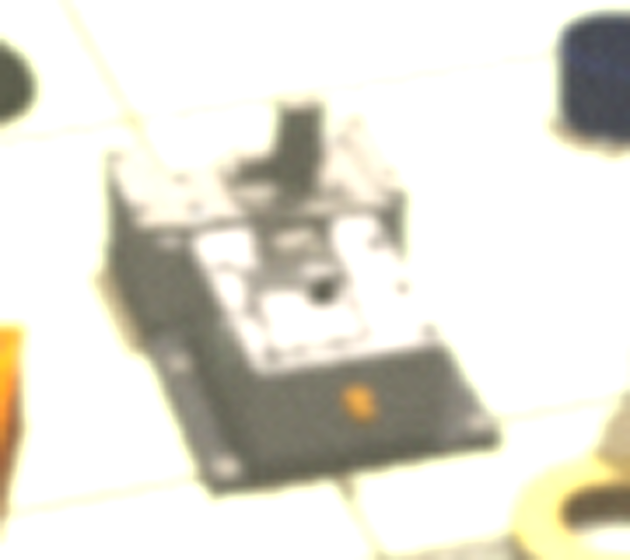

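Run:
```python
from h import *
d=cam('top');s=cam('side')
P=lambda x,y,z:onz(d,245+x/7-.43,140+y/7-.43,z)
c=[P(x,y,.06) for x,y in[(305,152),(583,152),(583,355),(305,355)]]
print('blk',np.round(c,4).tolist()); C=np.mean(c,0)
h=[P(x,y,.008) for x,y in[(395,135),(585,135),(583,403),(392,403)]]
print('holes',np.round(h,4).tolist(),np.mean(h,0))
b=[P(x,y,.004) for x,y in[(607,117),(607,427)]]; print('plate end',b)
ax=(c[0]+c[3]-c[1]-c[2])[:2]; ax2=(h[0]+h[3]-h[1]-h[2])[:2]; ax3=(b[0]-b[1])[:2]
for a in(ax,ax2): print('yaw',np.degrees(np.arctan2(a[1],a[0])))
print('yaw3',np.degrees(np.arctan2(ax3[1],ax3[0]))+90)
u=np.array([0,1,0]); piv=C+u*.032; piv[2]=.072; print('piv',piv)
# lever angle predictions
def crop(d,X,o):
    p=proj(d,X); return np.round((p-o+.43)*7).astype(int)
for a in(1.2,1.4,1.57,1.8,2.0):
    e=piv+[0,-.073*np.cos(a),.073*np.sin(a)]
    hx=17.4*-np.cos(a)-4.7*np.sin(a); hz=17.4*np.sin(a)-4.7*np.cos(a); el=4-a
    r=piv+np.array([0,hx+70.8*np.cos(el),hz+70.8*np.sin(el)])/1000
    print(a,'end top',crop(d,e,[245,140]),'side',crop(s,e,[285,155]),'roller top',crop(d,r,[245,140]),'side',crop(s,r,[285,155]))
print('piv',crop(d,piv,[245,140]),crop(s,piv,[285,155]))
```

```text
blk [[0.5907, -0.1256, 0.06], [0.5881, -0.2452, 0.06], [0.5002, -0.2433, 0.06], [0.5028, -0.1245, 0.06]]
holes [[0.6069, -0.1617, 0.008], [0.6051, -0.2467, 0.008], [0.4846, -0.2432, 0.008], [0.4864, -0.1584, 0.008]] [ 0.54578332 -0.20250859  0.008     ]
plate end [array([ 0.61386704, -0.25685179,  0.004     ]), array([ 0.47403106, -0.25366055,  0.004     ])]
yaw 88.7645990074377
yaw 88.76946823675824
yaw3 88.69266136479257
piv [ 0.54545374 -0.15265537  0.072     ]
1.2 end top [422 225] side [310 126] roller top [549 233] side [347 240]
1.4 end top [387 224] side [300 104] roller top [526 228] side [340 201]
1.57 end top [356 224] side [292  90] roller top [502 225] side [333 169]
1.8 end top [315 226] side [281  77] roller top [461 221] side [322 128]
2.0 end top [281 228] side [271  73] roller top [421 219] side [310  98]
piv [368 251] [292 227]
```

Call:
send_rows([
  {"x": -0.24,"y": -0.23,"wz": 0.19},
  {"x": -0.24,"y": -0.23,"wz": 0.19},
  {"x": -0.24,"y": -0.23,"wz": 0.19},
  {"x": -0.36,"y": -0.35,"wz": 0.28},
  {"x": -0.36,"y": -0.35,"wz": 0.28},
], hand=0)

```text
$.targets[0]: bad value
```

```bash
cat >> h.py <<'E'
PIV=np.array([.5461,-.1527,.072]); U=np.array([np.cos(np.radians(88.75)),np.sin(np.radians(88.75)),0]); V=np.array([-U[1],U[0],0])
def where():
    s=arm.state(); p=np.array(s['tcp_pos'])-PIV; F=np.array(s['wrist_force'])
    print('t%.2f'%s['t'],'chamber mm',np.round([p@U*1e3,p@V*1e3,s['tcp_pos'][2]*1e3],1),'rot',np.round(s['tcp_rot'],1),'F u,v,z',np.round([F@U,F@V,F[2]],1),'w',round(s['grip_width'],4)); return s
def go(x,y,z,yaw=88.75):
    s=arm.state(); T=PIV+U*x/1e3+V*y/1e3; T[2]=z/1e3
    R=Ro.from_euler('xyz',s['tcp_rot'],degrees=True); d=R.inv().apply(T-s['tcp_pos'])
    w=(R.inv()*Ro.from_euler('xyz',[180,0,yaw],degrees=True)).as_rotvec()
    print('shift',np.round(d/.8,4),'turn',np.round(w/2,4))
E
python3 -c "
from h import *
where();go(-38,0,210)"
```

```text
t0.25 chamber mm [708.  287.1 231. ] rot [-180.    -0.   153.9] F u,v,z [ 0.3 -0.2  0.2] w 0.0855
shift [-0.7171 -0.6959  0.0266] turn [-2.000e-04  1.000e-04  5.689e-01]
```

Call:
send_rows([
  {"x": -0.36,"y": -0.35,"z": 0,"wx": 0,"wy": 0,"wz": 0.28},
  {"x": -0.36,"y": -0.35,"z": 0,"wx": 0,"wy": 0,"wz": 0.28},
  {"x": -0.36,"y": -0.35,"z": 0,"wx": 0,"wy": 0,"wz": 0.28},
  {"x": -0.36,"y": -0.35,"z": 0,"wx": 0,"wy": 0,"wz": 0.28},
  {"x": -0.36,"y": -0.35,"z": 0,"wx": 0,"wy": 0,"wz": 0.28},
], hand=0)

```text
t: 0.88
tcp_pos: [0.3805, 0.2656, 0.2315]
tcp_rot: [180.0, 0.0, 121.9]
wrist_force: [1.0, 0.3, -0.1]
grip_width: 0.0
gripper_force: 0.0
```

```bash
python3 -c "
from h import *
where();go(-38,0,210)"
```

```text
t0.88 chamber mm [414.6 174.7 231.5] rot [180.    0.  121.9] F u,v,z [ 0.4 -1.  -0.1] w 0.0
shift [-0.5931 -0.1262  0.0268] turn [ 3.00e-04 -1.00e-04  2.89e-01]
```

Call:
send_rows([
  {"x": -0.593,"y": -0.126,"z": 0,"wx": 0,"wy": 0,"wz": 0.289},
  {"x": -0.593,"y": -0.126,"z": 0,"wx": 0,"wy": 0,"wz": 0.289},
  {"x": -0.593,"y": -0.126,"z": 0,"wx": 0,"wy": 0,"wz": 0.289},
  {"x": -0.593,"y": -0.126,"z": 0,"wx": 0,"wy": 0,"wz": 0.289},
  {"x": -0.593,"y": -0.126,"z": 0,"wx": 0,"wy": 0,"wz": 0.289},
])

```text
t: 1.5
tcp_pos: [0.4867, -0.0287, 0.2315]
tcp_rot: [180.0, -0.0, 88.7]
wrist_force: [2.0, 0.5, -0.4]
grip_width: -0.0
gripper_force: 0.0
```

```bash
python3 -c "
from h import *
where();go(-38,0,210)"
```

```text
t1.50 chamber mm [122.7  62.1 231.5] rot [180.   -0.   88.7] F u,v,z [ 0.5 -2.  -0.4] w -0.0
shift [-0.2008  0.0777  0.0269] turn [ 0.0003 -0.     -0.0004]
```

Call:
send_rows([
  {"x": -0.2,"y": 0.077,"z": 0,"wx": 0,"wy": 0,"wz": 0},
  {"x": -0.2,"y": 0.077,"z": 0,"wx": 0,"wy": 0,"wz": 0},
  {"x": -0.2,"y": 0.077,"z": 0.027,"wx": 0,"wy": 0,"wz": 0},
  {"x": -0.2,"y": 0.077,"z": 0.027,"wx": 0,"wy": 0,"wz": 0},
  {"x": -0.2,"y": 0.077,"z": 0.06,"wx": 0,"wy": 0,"wz": 0},
])

```text
t: 2.12
tcp_pos: [0.5448, -0.188, 0.1842]
tcp_rot: [179.9, 0.0, 88.7]
wrist_force: [0.0, 0.8, 0.2]
grip_width: 0.0002
gripper_force: 0.0
```

```bash
cat >> h.py <<'E'
def pic(name,f=5):
    s=cam('side')['pixels'][120:230,270:390,::-1]; 
    cv2.imwrite('pics/'+name,cv2.resize(np.ascontiguousarray(s),None,fx=f,fy=f,interpolation=cv2.INTER_CUBIC))
E
python3 -c "
from h import *
where();go(-38,0,125);pic('s1.png')"
```

```text
t2.12 chamber mm [-35.4   0.5 184.2] rot [179.9   0.   88.7] F u,v,z [ 0.8 -0.   0.2] w 0.0002
shift [-0.0032  0.0005  0.074 ] turn [ 0.0012  0.0004 -0.0004]
```

View pics/s1.png

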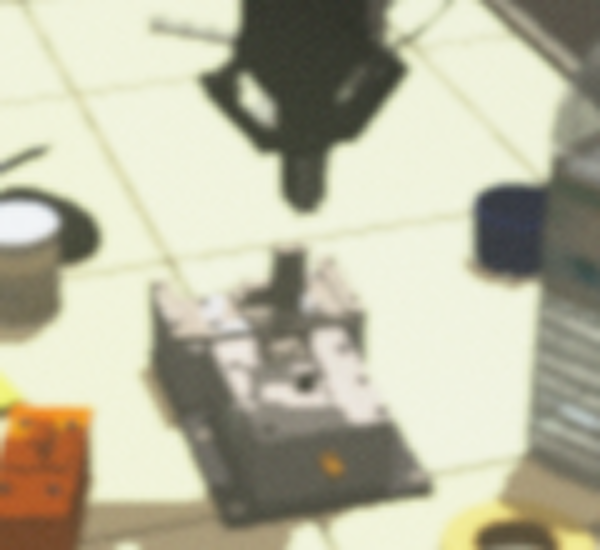

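Call:
send_rows([
  {"x": -0.002,"y": 0.0,"z": 0.04,"wx": 0,"wy": 0,"wz": 0},
  {"x": -0.002,"y": 0.0,"z": 0.073,"wx": 0,"wy": 0,"wz": 0},
  {"x": -0.002,"y": 0.0,"z": 0.073,"wx": 0,"wy": 0,"wz": 0},
])

```text
t: 2.55
tcp_pos: [0.5437, -0.1884, 0.1242]
tcp_rot: [-179.8, -0.1, 88.8]
wrist_force: [0.9, -0.6, 0.7]
grip_width: 0.0001
gripper_force: 0.0
```

Call:
send_rows([
  {"x": 0.008,"y": 0.0,"z": 0,"wx": 0,"wy": 0,"wz": 0},
  {"x": 0.014,"y": 0.0,"z": 0.0,"wx": 0,"wy": 0,"wz": 0},
  {"x": 0.018,"y": 0.0,"z": 0,"wx": 0,"wy": 0,"wz": 0},
  {"x": 0.022,"y": 0.0,"z": 0,"wx": 0,"wy": 0,"wz": 0},
  {"x": 0.025,"y": 0.0,"z": 0,"wx": 0,"wy": 0,"wz": 0},
])

```text
t: 3.18
tcp_pos: [0.5448, -0.1693, 0.125]
tcp_rot: [180.0, 0.0, 88.7]
wrist_force: [0.0, -1.0, 1.2]
grip_width: -0.0001
gripper_force: 0.4
```

```bash
python3 -c "
from h import *
where()"
```

```text
t3.17 chamber mm [-16.6   0.9 125. ] rot [180.    0.   88.7] F u,v,z [-1.  -0.1  1.2] w -0.0001
```

Call:
send_rows([
  {"x": 0.005,"y": 0.0,"z": 0,"wx": 0,"wy": 0,"wz": 0},
  {"x": 0.01,"y": 0.0,"z": 0.0,"wx": 0,"wy": 0,"wz": 0},
  {"x": 0.015,"y": 0.0,"z": 0,"wx": 0,"wy": 0,"wz": 0},
  {"x": 0.02,"y": 0.0,"z": 0,"wx": 0,"wy": 0,"wz": 0},
  {"x": 0.025,"y": 0.0,"z": 0,"wx": 0,"wy": 0,"wz": 0},
])

```text
t: 3.8
tcp_pos: [0.5452, -0.1492, 0.1248]
tcp_rot: [-180.0, -0.0, 88.7]
wrist_force: [0.7, -0.8, -0.5]
grip_width: -0.0
gripper_force: 0.3
```

```bash
python3 -c "
from h import *
where()"
```

```text
t3.80 chamber mm [  3.5   1.  124.8] rot [-180.    -0.    88.7] F u,v,z [-0.8 -0.7 -0.5] w -0.0
```

Call:
send_rows([
  {"x": 0.003,"y": 0.0,"z": 0,"wx": 0,"wy": 0,"wz": 0},
  {"x": 0.006,"y": 0.0,"z": 0.0,"wx": 0,"wy": 0,"wz": 0},
  {"x": 0.008,"y": 0.0,"z": 0,"wx": 0,"wy": 0,"wz": 0},
  {"x": 0.01,"y": 0.0,"z": 0,"wx": 0,"wy": 0,"wz": 0},
  {"x": 0.01,"y": 0.0,"z": 0,"wx": 0,"wy": 0,"wz": 0},
])

```text
t: 4.42
tcp_pos: [0.5454, -0.1414, 0.1249]
tcp_rot: [-180.0, -0.0, 88.7]
wrist_force: [-0.6, 0.4, 0.4]
grip_width: 0.0001
gripper_force: 0.0
```

Call:
send_rows([
  {"x": 0.001,"y": 0.0,"z": 0,"wx": 0,"wy": 0,"wz": 0},
  {"x": 0.002,"y": 0.0,"z": 0.0,"wx": 0,"wy": 0,"wz": 0},
  {"x": 0.003,"y": 0.0,"z": 0,"wx": 0,"wy": 0,"wz": 0},
])

```text
t: 4.8
tcp_pos: [0.5455, -0.139, 0.1249]
tcp_rot: [180.0, -0.0, 88.7]
wrist_force: [0.6, -0.7, -0.3]
grip_width: -0.0001
gripper_force: 0.2
```

```bash
python3 -c "
from h import *
where();pic('s2.png')"
```

```text
t4.80 chamber mm [ 13.7   0.9 124.9] rot [180.   -0.   88.7] F u,v,z [-0.7 -0.6 -0.3] w -0.0001
```

View pics/s2.png

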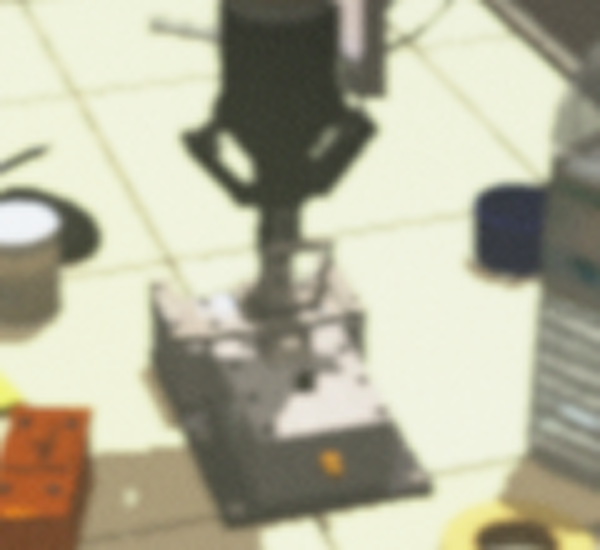

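Call:
send_rows([
  {"x": 0.002,"y": 0.0,"z": 0,"wx": 0,"wy": 0,"wz": 0},
  {"x": 0.004,"y": 0.0,"z": 0.0,"wx": 0,"wy": 0,"wz": 0},
  {"x": 0.004,"y": 0.0,"z": 0,"wx": 0,"wy": 0,"wz": 0},
])

```text
t: 5.22
tcp_pos: [0.5455, -0.1357, 0.1249]
tcp_rot: [180.0, -0.0, 88.7]
wrist_force: [-0.2, 0.4, 0.7]
grip_width: 0.0001
gripper_force: 0.0
```

Call:
send_rows([
  {"x": 0.001,"y": 0.0,"z": 0,"wx": 0,"wy": 0,"wz": 0},
  {"x": 0.001,"y": 0.0,"z": 0.0,"wx": 0,"wy": 0,"wz": 0},
])

```text
t: 5.48
tcp_pos: [0.5455, -0.135, 0.1249]
tcp_rot: [180.0, -0.0, 88.7]
wrist_force: [0.2, -0.0, 0.3]
grip_width: -0.0003
gripper_force: 0.0
```

```bash
python3 -c "
from h import *
where()"
```

```text
t5.47 chamber mm [ 17.7   1.  124.9] rot [180.   -0.   88.7] F u,v,z [-0.  -0.2  0.3] w -0.0003
```

Call:
send_rows([
  {"x": 0.001,"y": 0.0,"z": 0,"wx": 0,"wy": 0,"wz": 0},
  {"x": 0.002,"y": 0.0,"z": 0.0,"wx": 0,"wy": 0,"wz": 0},
  {"x": 0.002,"y": 0.0,"z": 0,"wx": 0,"wy": 0,"wz": 0},
])

```text
t: 5.85
tcp_pos: [0.5456, -0.1334, 0.1249]
tcp_rot: [180.0, -0.0, 88.7]
wrist_force: [-0.1, -0.0, 0.0]
grip_width: 0.0001
gripper_force: 0.0
```

Call:
send_rows([
  {"x": 0.001,"y": 0.0,"z": 0,"wx": 0,"wy": 0,"wz": 0},
  {"x": 0.002,"y": 0.0,"z": 0.0,"wx": 0,"wy": 0,"wz": 0},
  {"x": 0.002,"y": 0.0,"z": 0,"wx": 0,"wy": 0,"wz": 0},
])

```text
t: 6.22
tcp_pos: [0.5456, -0.1318, 0.1249]
tcp_rot: [180.0, -0.0, 88.7]
wrist_force: [-0.6, 0.2, -0.7]
grip_width: 0.0001
gripper_force: 0.0
```

```bash
python3 -c "
from h import *
where();d=cam('top')['pixels'][140:215,245:350,::-1]
cv2.imwrite('pics/t3.png',cv2.resize(np.ascontiguousarray(d),None,fx=6,fy=6,interpolation=cv2.INTER_CUBIC))"
```

```text
t6.22 chamber mm [ 20.9   1.  124.9] rot [180.   -0.   88.7] F u,v,z [ 0.1  0.6 -0.7] w 0.0001
```

View pics/t3.png

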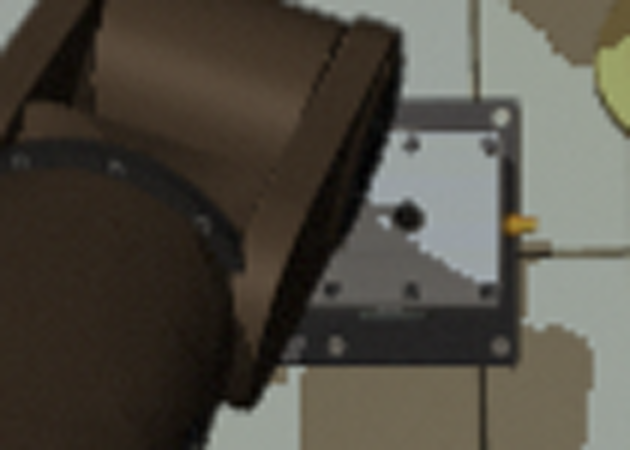

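Call:
send_rows([
  {"x": 0.001,"y": 0.0,"z": 0,"wx": 0,"wy": 0,"wz": 0},
  {"x": 0.002,"y": 0.0,"z": 0.0,"wx": 0,"wy": 0,"wz": 0},
  {"x": 0.002,"y": 0.0,"z": 0,"wx": 0,"wy": 0,"wz": 0},
])

```text
t: 6.65
tcp_pos: [0.5456, -0.1302, 0.1249]
tcp_rot: [180.0, -0.0, 88.7]
wrist_force: [0.2, 0.4, 0.5]
grip_width: -0.0001
gripper_force: 0.0
```

Call:
send_rows([
  {"x": 0.001,"y": 0.0,"z": 0,"wx": 0,"wy": 0,"wz": 0},
  {"x": 0.002,"y": 0.0,"z": 0.0,"wx": 0,"wy": 0,"wz": 0},
  {"x": 0.002,"y": 0.0,"z": 0,"wx": 0,"wy": 0,"wz": 0},
])

```text
t: 7.02
tcp_pos: [0.5457, -0.1289, 0.1249]
tcp_rot: [180.0, 0.0, 88.7]
wrist_force: [-0.9, -4.5, -0.5]
grip_width: -0.0001
gripper_force: 1.7
```

```bash
python3 -c "
from h import *
where()
s=cam('side')
for a in (1.8,1.9,2.0,2.1):
  for el in (4-a,):
    hx=17.4*-np.cos(a)-4.7*np.sin(a); hz=17.4*np.sin(a)-4.7*np.cos(a)
    r=PIV+U*(hx+70.8*np.cos(el))/1e3; r[2]+=(hz+70.8*np.sin(el))/1e3
    print(a,proj(s,r-V*.02),proj(s,r+V*.02))
g=cv2.cvtColor(s['pixels'],cv2.COLOR_RGB2GRAY)
print(g[150:186,318:342])"
```

```text
t7.03 chamber mm [ 23.7   0.9 124.9] rot [180.    0.   88.7] F u,v,z [-4.5  0.8 -0.5] w -0.0001
1.8 [336.60934773 171.99094067] [324.21013248 173.87563991]
1.9 [335.8497187  169.74730164] [323.48744245 171.60885997]
2.0 [335.05862804 167.69250861] [322.7401209  169.53137129]
2.1 [334.24564108 165.84822749] [321.97715839 167.66510621]
[[190 123  74  62  61  60  60  59  61  61  63  61  70  81  86  75  65  59
   60  62  73 111 167 215]
 [207 143  86  63  64  60  62  61  59  59  61  60  62  64  68  65  61  61
   59  68 104 158 207 230]
 [210 155  93  64  60  62  62  59  61  59  60  60  62  63  63  60  62  62
   63  92 143 199 228 236]
 [200 161 102  70  59  63  62  61  63  61  62  61  61  63  64  63  61  65
   86 135 190 228 236 238]
 [167 142  95  66  60  61  61  62  60  60  61  62  61  61  64  60  62  76
  118 179 223 236 239 240]
 [112 102  76  67  61  64  60  60  62  64  60  60  60  61  62  64  71 103
  162 213 233 238 240 239]
 [ 71  68  65  63  63  62  64  62  62  64  62  61  64  65  69  79 103 152
  202 229 237 240 239 239]
 [ 65  63  63  63  61  63  63  60  61  60  61  69  80  99
[... 2172 characters left out ...]
12  89  89  93 101 106 106 106 115 138 171 188 168 132 130 166 194
  197 194 202 200 194 208]
 [125 105  88  89  92 102 103 101 100 100 113 136 150 140 120 128 172 201
  205 197 196 196 197 206]
 [116  97  89  87  87  92  92  91  88  88  97 119 138 145 137 144 181 206
  210 202 190 182 185 194]
 [132 106  91  84  82  86  89  92  92  93 106 138 171 187 181 171 182 194
  196 188 170 147 143 150]
 [160 121 101  91  92  91  97 100 102 106 113 141 174 192 189 175 165 159
  155 152 140 122 113 118]
 [197 165 130 117 104 103 103 106 110 109 111 116 132 147 153 154 151 152
  157 158 142 124 114 118]
 [203 184 156 130 112 101 101 106 111 109 107 102 102 114 143 168 182 193
  201 192 161 126 111 117]]
```

Call:
send_rows([
  {"x": -0.003,"y": 0.0,"z": 0,"wx": 0,"wy": 0,"wz": 0},
  {"x": -0.005,"y": 0.001,"z": -0.05,"wx": 0,"wy": 0,"wz": 0},
  {"x": -0.005,"y": 0.001,"z": -0.085,"wx": 0,"wy": 0,"wz": 0},
  {"x": -0.05,"y": 0.001,"z": -0.085,"wx": 0,"wy": 0,"wz": 0},
  {"x": -0.095,"y": 0.001,"z": -0.085,"wx": 0,"wy": 0,"wz": 0},
])

```text
t: 7.7
tcp_pos: [0.5449, -0.2051, 0.1934]
tcp_rot: [180.0, -0.0, 88.8]
wrist_force: [-0.8, -0.1, 0.2]
grip_width: -0.0004
gripper_force: 0.0
```

Call:
send_rows([
  {"x": 0.0,"y": 0.0,"z": 0.025,"wx": 0,"wy": 0,"wz": 0},
  {"x": 0.0,"y": 0.0,"z": 0.05,"wx": 0,"wy": 0,"wz": 0},
  {"x": 0.0,"y": 0.0,"z": 0.05,"wx": 0,"wy": 0,"wz": 0},
])

```text
t: 8.07
tcp_pos: [0.5442, -0.2043, 0.1518]
tcp_rot: [-179.9, -0.1, 88.7]
wrist_force: [0.2, -0.3, 0.5]
grip_width: -0.0002
gripper_force: 0.0
```

```bash
python3 -c "
from h import *
where();pic('s4.png')"
```

```text
t8.07 chamber mm [-51.6   0.8 151.8] rot [-1.799e+02 -1.000e-01  8.870e+01] F u,v,z [-0.3 -0.3  0.5] w -0.0002
```

View pics/s4.png

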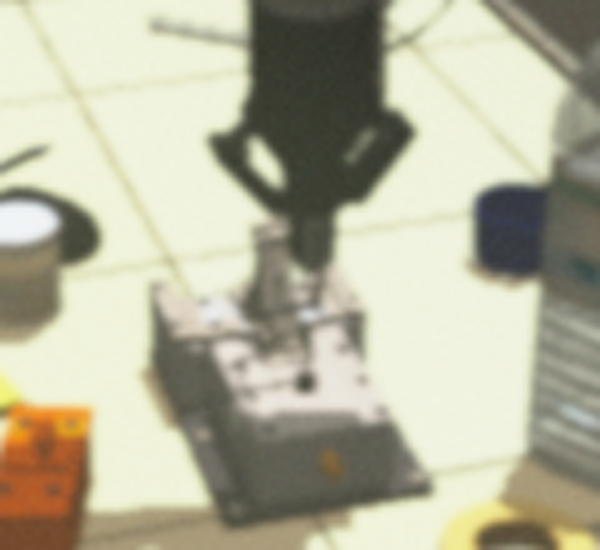

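Call:
send_rows([
  {"x": 0.01,"y": 0.0,"z": 0.0,"wx": 0,"wy": 0,"wz": 0},
  {"x": 0.02,"y": 0.0,"z": 0.0,"wx": 0,"wy": 0,"wz": 0},
  {"x": 0.03,"y": 0.0,"z": 0.0,"wx": 0,"wy": 0,"wz": 0},
  {"x": 0.04,"y": 0.0,"z": 0.0,"wx": 0,"wy": 0,"wz": 0},
  {"x": 0.05,"y": 0.0,"z": 0.0,"wx": 0,"wy": 0,"wz": 0},
])

```text
t: 8.75
tcp_pos: [0.5457, -0.1641, 0.153]
tcp_rot: [180.0, -0.0, 88.7]
wrist_force: [0.3, 0.3, 0.8]
grip_width: 0.0001
gripper_force: 0.0
```

Call:
send_rows([
  {"x": 0.01,"y": 0.0,"z": 0.0,"wx": 0,"wy": 0,"wz": 0},
  {"x": 0.017,"y": 0.0,"z": 0.0,"wx": 0,"wy": 0,"wz": 0},
  {"x": 0.024,"y": 0.0,"z": 0.0,"wx": 0,"wy": 0,"wz": 0},
  {"x": 0.024,"y": 0.0,"z": 0.0,"wx": 0,"wy": 0,"wz": 0},
  {"x": 0.024,"y": 0.0,"z": 0.0,"wx": 0,"wy": 0,"wz": 0},
])

```text
t: 9.38
tcp_pos: [0.5461, -0.1456, 0.1529]
tcp_rot: [180.0, -0.0, 88.7]
wrist_force: [0.1, 0.5, -0.5]
grip_width: -0.0001
gripper_force: 0.0
```

```bash
python3 -c "
from h import *
where()"
```

```text
t9.38 chamber mm [7.100e+00 1.000e-01 1.529e+02] rot [180.   -0.   88.7] F u,v,z [ 0.5 -0.1 -0.5] w -0.0001
```

Call:
send_rows([
  {"x": 0.006,"y": 0.0,"z": 0.0,"wx": 0,"wy": 0,"wz": 0},
  {"x": 0.006,"y": 0.0,"z": -0.05,"wx": 0,"wy": 0,"wz": 0},
  {"x": 0.07,"y": 0.0,"z": -0.06,"wx": 0,"wy": 0,"wz": 0},
  {"x": 0.13,"y": 0.0,"z": -0.06,"wx": 0,"wy": 0,"wz": 0},
  {"x": 0.13,"y": 0.0,"z": -0.06,"wx": 0,"wy": 0,"wz": 0},
])

```text
t: 10.0
tcp_pos: [0.5482, -0.0389, 0.2012]
tcp_rot: [180.0, -0.0, 88.9]
wrist_force: [0.1, 0.2, 0.5]
grip_width: 0.0002
gripper_force: 0.0
```

```bash
python3 -c "
from h import *
where();pic('s5.png',5)"
```

```text
t10.00 chamber mm [113.8   0.4 201.2] rot [180.   -0.   88.9] F u,v,z [ 0.2 -0.1  0.5] w 0.0002
```

View pics/s5.png

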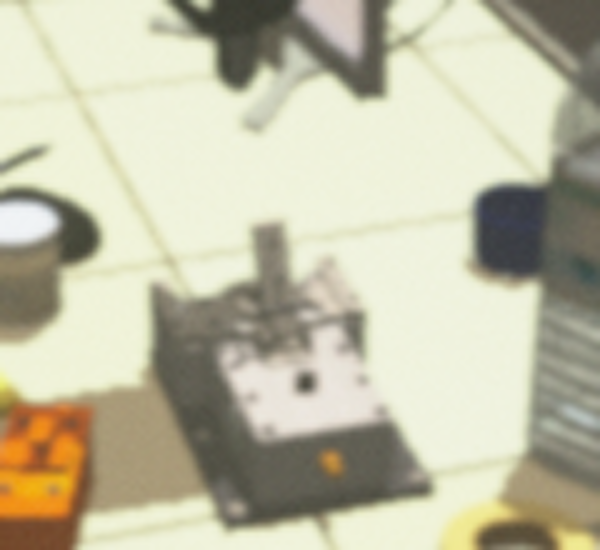

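Call:
send_rows([
  {"x": -0.02,"y": 0.0,"z": 0.03,"wx": 0,"wy": 0,"wz": 0},
  {"x": -0.036,"y": 0.0,"z": 0.07,"wx": 0,"wy": 0,"wz": 0},
  {"x": -0.036,"y": 0.0,"z": 0.1,"wx": 0,"wy": 0,"wz": 0},
  {"x": -0.045,"y": 0.0,"z": 0.1,"wx": 0,"wy": 0,"wz": 0},
  {"x": -0.055,"y": 0.0,"z": 0.1,"wx": 0,"wy": 0,"wz": 0},
])

```text
t: 10.68
tcp_pos: [0.5478, -0.0866, 0.1216]
tcp_rot: [179.9, 0.0, 88.7]
wrist_force: [-0.4, 0.3, 0.5]
grip_width: 0.0001
gripper_force: 0.0
```

Call:
send_rows([
  {"x": -0.007,"y": 0.0,"z": 0,"wx": 0,"wy": 0,"wz": 0},
  {"x": -0.014,"y": 0.0,"z": 0,"wx": 0,"wy": 0,"wz": 0},
  {"x": -0.021,"y": 0.0,"z": 0,"wx": 0,"wy": 0,"wz": 0},
  {"x": -0.028,"y": 0.0,"z": 0,"wx": 0,"wy": 0,"wz": 0},
  {"x": -0.035,"y": 0.0,"z": 0,"wx": 0,"wy": 0,"wz": 0},
])

```text
t: 11.3
tcp_pos: [0.5468, -0.1138, 0.1209]
tcp_rot: [180.0, -0.0, 88.7]
wrist_force: [-0.4, 0.9, 0.4]
grip_width: 0.0003
gripper_force: 0.4
```

```bash
python3 -c "
from h import *
where()"
```

```text
t11.30 chamber mm [3.890e+01 1.000e-01 1.209e+02] rot [180.   -0.   88.7] F u,v,z [0.8 0.5 0.4] w 0.0003
```

Call:
send_rows([
  {"x": -0.007,"y": 0.0,"z": 0,"wx": 0,"wy": 0,"wz": 0},
  {"x": -0.014,"y": 0.0,"z": 0,"wx": 0,"wy": 0,"wz": 0},
  {"x": -0.021,"y": 0.0,"z": 0,"wx": 0,"wy": 0,"wz": 0},
  {"x": -0.028,"y": 0.0,"z": 0,"wx": 0,"wy": 0,"wz": 0},
  {"x": -0.035,"y": 0.0,"z": 0,"wx": 0,"wy": 0,"wz": 0},
])

```text
t: 11.92
tcp_pos: [0.5462, -0.1418, 0.1209]
tcp_rot: [180.0, -0.0, 88.7]
wrist_force: [0.1, 1.1, -0.4]
grip_width: -0.0004
gripper_force: 0.6
```

```bash
python3 -c "
from h import *
where()
a=cam('side')['pixels'][150:215,295:355,::-1]; cv2.imwrite('pics/m1s.png',a)
a=cam('top')['pixels'][140:215,245:350,::-1]; cv2.imwrite('pics/m1t.png',a)
"
```

```text
t11.93 chamber mm [1.090e+01 1.000e-01 1.209e+02] rot [180.   -0.   88.7] F u,v,z [ 1.2 -0.1 -0.4] w -0.0004
```

Call:
send_rows([
  {"x": -0.01,"y": 0.0,"z": -0.002,"wx": 0,"wy": 0,"wz": 0},
  {"x": -0.02,"y": 0.0,"z": -0.003,"wx": 0,"wy": 0,"wz": 0},
  {"x": -0.03,"y": 0.0,"z": -0.002,"wx": 0,"wy": 0,"wz": 0},
])

```text
t: 12.4
tcp_pos: [0.5457, -0.1661, 0.1226]
tcp_rot: [180.0, 0.0, 88.7]
wrist_force: [0.2, 1.7, 0.7]
grip_width: 0.0003
gripper_force: 0.6
```

Call:
send_rows([
  {"x": -0.008,"y": 0.0,"z": 0.002,"wx": 0,"wy": 0,"wz": 0},
  {"x": -0.015,"y": 0.0,"z": 0.006,"wx": 0,"wy": 0,"wz": 0},
])

```text
t: 12.65
tcp_pos: [0.5454, -0.1779, 0.1175]
tcp_rot: [180.0, -0.0, 88.7]
wrist_force: [-0.0, 2.1, 0.3]
grip_width: 0.0001
gripper_force: 1.0
```

```bash
python3 -c "
from h import *
where()
"
```

```text
t12.65 chamber mm [-25.2   0.2 117.5] rot [180.   -0.   88.7] F u,v,z [2.1 0.1 0.3] w 0.0001
```

Call:
send_rows([
  {"x": -0.006,"y": 0.0,"z": 0.004,"wx": 0,"wy": 0,"wz": 0},
  {"x": -0.011,"y": 0.0,"z": 0.008,"wx": 0,"wy": 0,"wz": 0},
  {"x": -0.016,"y": 0.0,"z": 0.012,"wx": 0,"wy": 0,"wz": 0},
])

```text
t: 13.02
tcp_pos: [0.5451, -0.1905, 0.1078]
tcp_rot: [-180.0, -0.0, 88.7]
wrist_force: [-0.4, 1.6, 0.9]
grip_width: 0.0002
gripper_force: 0.7
```

Call:
send_rows([
  {"x": -0.004,"y": 0.0,"z": 0.004,"wx": 0,"wy": 0,"wz": 0},
  {"x": -0.008,"y": 0.0,"z": 0.008,"wx": 0,"wy": 0,"wz": 0},
])

```text
t: 13.28
tcp_pos: [0.545, -0.1969, 0.1015]
tcp_rot: [180.0, 0.0, 88.7]
wrist_force: [0.3, -0.0, 0.7]
grip_width: 0.0
gripper_force: 0.3
```

```bash
python3 -c "
from h import *
where()
"
```

```text
t13.28 chamber mm [-4.420e+01  1.000e-01  1.015e+02] rot [180.    0.   88.7] F u,v,z [-0.  -0.3  0.7] w 0.0
```

Call:
send_rows([
  {"x": -0.003,"y": 0.0,"z": 0.004,"wx": 0,"wy": 0,"wz": 0},
  {"x": -0.006,"y": 0.0,"z": 0.008,"wx": 0,"wy": 0,"wz": 0},
  {"x": -0.006,"y": 0.0,"z": 0.008,"wx": 0,"wy": 0,"wz": 0},
])

```text
t: 13.65
tcp_pos: [0.5448, -0.2016, 0.095]
tcp_rot: [-180.0, -0.0, 88.7]
wrist_force: [-0.4, 0.1, 0.1]
grip_width: 0.0002
gripper_force: 0.0
```

```bash
python3 -c "
from h import *
where()
a=cam('side')['pixels'][150:215,295:355,::-1]; cv2.imwrite('pics/m2s.png',a)
b=cv2.imread('pics/m1s.png'); t=cv2.imread('pics/m1t.png')
r=lambda i,f:cv2.resize(np.ascontiguousarray(i),None,fx=f,fy=f,interpolation=cv2.INTER_CUBIC)
A=np.hstack([r(b,6.5),r(a,6.5)]); print(A.shape); cv2.imwrite('pics/m.png',A)
"
```

```text
t13.65 chamber mm [-49.    0.3  95. ] rot [-180.    -0.    88.7] F u,v,z [0.1 0.4 0.1] w 0.0002
(422, 780, 3)
```

View pics/m.png

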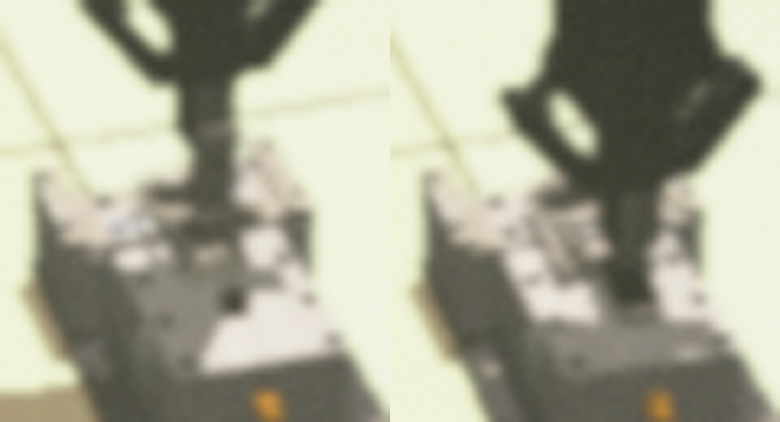

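Call:
send_rows([
  {"x": 0,"y": 0.0,"z": 0.002,"wx": 0,"wy": 0,"wz": 0},
  {"x": 0,"y": 0.0,"z": 0.004,"wx": 0,"wy": 0,"wz": 0},
  {"x": 0,"y": 0.0,"z": 0.005,"wx": 0,"wy": 0,"wz": 0},
])

```text
t: 14.08
tcp_pos: [0.5449, -0.2014, 0.0912]
tcp_rot: [-180.0, -0.0, 88.7]
wrist_force: [0.3, 0.1, -0.6]
grip_width: -0.0001
gripper_force: 0.0
```

Call:
send_rows([
  {"x": 0,"y": 0.0,"z": 0.001,"wx": 0,"wy": 0,"wz": 0},
  {"x": 0,"y": 0.0,"z": 0.002,"wx": 0,"wy": 0,"wz": 0},
  {"x": 0,"y": 0.0,"z": 0.002,"wx": 0,"wy": 0,"wz": 0},
])

```text
t: 14.45
tcp_pos: [0.5449, -0.2015, 0.0896]
tcp_rot: [-180.0, -0.0, 88.7]
wrist_force: [-0.2, 0.3, -0.9]
grip_width: 0.0002
gripper_force: 0.0
```

Call:
send_rows([
  {"x": 0,"y": 0.0,"z": 0.001,"wx": 0,"wy": 0,"wz": 0},
  {"x": 0,"y": 0.0,"z": 0.002,"wx": 0,"wy": 0,"wz": 0},
  {"x": 0,"y": 0.0,"z": 0.002,"wx": 0,"wy": 0,"wz": 0},
])

```text
t: 14.82
tcp_pos: [0.5449, -0.2015, 0.088]
tcp_rot: [-180.0, -0.0, 88.7]
wrist_force: [-0.8, -0.3, -0.4]
grip_width: 0.0003
gripper_force: 0.0
```

Call:
send_rows([
  {"x": 0,"y": 0.0,"z": 0.001,"wx": 0,"wy": 0,"wz": 0},
  {"x": 0,"y": 0.0,"z": 0.002,"wx": 0,"wy": 0,"wz": 0},
  {"x": 0,"y": 0.0,"z": 0.002,"wx": 0,"wy": 0,"wz": 0},
])

```text
t: 15.2
tcp_pos: [0.5448, -0.2014, 0.0864]
tcp_rot: [-180.0, -0.0, 88.7]
wrist_force: [-0.9, 0.0, 0.2]
grip_width: -0.0003
gripper_force: 0.0
```

Call:
send_rows([
  {"x": 0,"y": 0.0,"z": 0.001,"wx": 0,"wy": 0,"wz": 0},
  {"x": 0,"y": 0.0,"z": 0.002,"wx": 0,"wy": 0,"wz": 0},
  {"x": 0,"y": 0.0,"z": 0.002,"wx": 0,"wy": 0,"wz": 0},
])

```text
t: 15.58
tcp_pos: [0.5448, -0.2015, 0.0848]
tcp_rot: [-180.0, -0.0, 88.7]
wrist_force: [0.4, 0.9, -0.6]
grip_width: 0.0002
gripper_force: 0.0
```

Call:
send_rows([
  {"x": 0,"y": 0.0,"z": 0.001,"wx": 0,"wy": 0,"wz": 0},
  {"x": 0,"y": 0.0,"z": 0.002,"wx": 0,"wy": 0,"wz": 0},
  {"x": 0,"y": 0.0,"z": 0.002,"wx": 0,"wy": 0,"wz": 0},
])

```text
t: 15.95
tcp_pos: [0.5448, -0.2015, 0.0832]
tcp_rot: [-180.0, -0.0, 88.7]
wrist_force: [-1.2, 0.4, 0.1]
grip_width: 0.0
gripper_force: 0.0
```

Call:
send_rows([
  {"x": 0,"y": 0.0,"z": 0.001,"wx": 0,"wy": 0,"wz": 0},
  {"x": 0,"y": 0.0,"z": 0.001,"wx": 0,"wy": 0,"wz": 0},
])

```text
t: 16.2
tcp_pos: [0.5448, -0.2014, 0.0824]
tcp_rot: [-180.0, -0.0, 88.7]
wrist_force: [0.1, 0.5, 0.5]
grip_width: -0.0004
gripper_force: 0.0
```

Call:
send_rows([
  {"x": 0,"y": 0.0,"z": 0.001,"wx": 0,"wy": 0,"wz": 0},
  {"x": 0,"y": 0.0,"z": 0.001,"wx": 0,"wy": 0,"wz": 0},
])

```text
t: 16.45
tcp_pos: [0.5448, -0.2014, 0.0816]
tcp_rot: [-180.0, -0.0, 88.7]
wrist_force: [-0.5, 0.6, 0.6]
grip_width: 0.0002
gripper_force: 0.0
```

Call:
send_rows([
  {"x": 0,"y": 0.0,"z": 0.001,"wx": 0,"wy": 0,"wz": 0},
  {"x": 0,"y": 0.0,"z": 0.001,"wx": 0,"wy": 0,"wz": 0},
])

```text
t: 16.7
tcp_pos: [0.5449, -0.2015, 0.081]
tcp_rot: [180.0, -0.0, 88.7]
wrist_force: [-0.4, -0.2, 2.0]
grip_width: 0.0001
gripper_force: 0.8
```

Call:
send_rows([
  {"x": 0,"y": 0.0,"z": 0.0005,"wx": 0,"wy": 0,"wz": 0},
  {"x": 0,"y": 0.0,"z": 0.0005,"wx": 0,"wy": 0,"wz": 0},
])

```text
t: 16.95
tcp_pos: [0.545, -0.2015, 0.0808]
tcp_rot: [180.0, 0.0, 88.7]
wrist_force: [-0.4, -0.1, 5.4]
grip_width: -0.0003
gripper_force: 2.4
```

Call:
send_rows([
  {"x": 0,"y": 0.0,"z": 0.0005,"wx": 0,"wy": 0,"wz": 0},
  {"x": 0,"y": 0.0,"z": 0.0005,"wx": 0,"wy": 0,"wz": 0},
])

```text
t: 17.2
tcp_pos: [0.545, -0.2016, 0.0806]
tcp_rot: [180.0, 0.0, 88.7]
wrist_force: [-1.5, 1.2, 7.9]
grip_width: -0.0
gripper_force: 3.7
```

Call:
send_rows([
  {"x": 0,"y": 0.0,"z": 0.0006,"wx": 0,"wy": 0,"wz": 0},
  {"x": 0,"y": 0.0,"z": 0.0012,"wx": 0,"wy": 0,"wz": 0},
  {"x": 0,"y": 0.0,"z": 0.0012,"wx": 0,"wy": 0,"wz": 0},
])

```text
t: 17.58
tcp_pos: [0.5451, -0.2016, 0.0801]
tcp_rot: [179.9, 0.0, 88.7]
wrist_force: [-2.3, 1.9, 13.5]
grip_width: -0.0001
gripper_force: 6.6
```

```bash
python3 -c "
from h import *
where()
"
```

```text
t17.57 chamber mm [-48.9  -0.1  80.1] rot [179.9   0.   88.7] F u,v,z [ 1.9  2.4 13.5] w -0.0001
```

Call:
send_rows([
  {"x": 0,"y": 0.0,"z": 0.0004,"wx": 0,"wy": 0,"wz": 0},
  {"x": 0,"y": 0.0,"z": 0.0008,"wx": 0,"wy": 0,"wz": 0},
  {"x": 0,"y": 0.0,"z": 0.0008,"wx": 0,"wy": 0,"wz": 0},
])

```text
t: 17.95
tcp_pos: [0.5452, -0.2016, 0.0798]
tcp_rot: [179.9, 0.0, 88.7]
wrist_force: [-4.0, 0.7, 16.6]
grip_width: -0.0
gripper_force: 8.5
```

Call:
send_rows([
  {"x": 0,"y": 0.0,"z": 0.0,"wx": 0,"wy": 0,"wz": 0},
  {"x": 0,"y": 0.0,"z": 0.0,"wx": 0,"wy": 0,"wz": 0},
  {"x": 0,"y": 0.0,"z": 0.0,"wx": 0,"wy": 0,"wz": 0},
  {"x": 0,"y": 0.0,"z": 0.0,"wx": 0,"wy": 0,"wz": 0},
  {"x": 0,"y": 0.0,"z": 0.0,"wx": 0,"wy": 0,"wz": 0},
])

```text
t: 18.58
tcp_pos: [0.5452, -0.2016, 0.0799]
tcp_rot: [179.9, 0.0, 88.7]
wrist_force: [-3.9, 1.4, 17.5]
grip_width: 0.0002
gripper_force: 8.5
```

Call:
send_rows([
  {"x": 0,"y": 0.0,"z": 0.0,"wx": 0,"wy": 0,"wz": 0},
  {"x": 0,"y": 0.0,"z": 0.0,"wx": 0,"wy": 0,"wz": 0},
  {"x": 0,"y": 0.0,"z": 0.0,"wx": 0,"wy": 0,"wz": 0},
  {"x": 0,"y": 0.0,"z": 0.0,"wx": 0,"wy": 0,"wz": 0},
])

```text
t: 19.08
tcp_pos: [0.5452, -0.2016, 0.0798]
tcp_rot: [179.9, 0.0, 88.7]
wrist_force: [-3.6, 1.8, 16.2]
grip_width: -0.0
gripper_force: 8.5
```

Call:
send_rows([
  {"x": 0,"y": 0.0,"z": 0.0002,"wx": 0,"wy": 0,"wz": 0},
  {"x": 0,"y": 0.0,"z": 0.0002,"wx": 0,"wy": 0,"wz": 0},
  {"x": 0,"y": 0.0,"z": 0.0002,"wx": 0,"wy": 0,"wz": 0},
  {"x": 0,"y": 0.0,"z": 0.0002,"wx": 0,"wy": 0,"wz": 0},
  {"x": 0,"y": 0.0,"z": 0.0002,"wx": 0,"wy": 0,"wz": 0},
])

```text
t: 19.7
tcp_pos: [0.5452, -0.2016, 0.0798]
tcp_rot: [179.9, 0.0, 88.7]
wrist_force: [-3.6, 1.5, 18.2]
grip_width: -0.0003
gripper_force: 9.0
```

Call:
send_rows([
  {"x": 0,"y": 0.0,"z": 0.0,"wx": 0,"wy": 0,"wz": 0},
  {"x": 0,"y": 0.0,"z": 0.0,"wx": 0,"wy": 0,"wz": 0},
  {"x": 0,"y": 0.0,"z": 0.0,"wx": 0,"wy": 0,"wz": 0},
  {"x": 0,"y": 0.0,"z": 0.0,"wx": 0,"wy": 0,"wz": 0},
  {"x": 0,"y": 0.0,"z": 0.0,"wx": 0,"wy": 0,"wz": 0},
])

```text
t: 20.32
tcp_pos: [0.5452, -0.2016, 0.0798]
tcp_rot: [179.9, 0.0, 88.7]
wrist_force: [-4.6, 1.5, 17.8]
grip_width: 0.0002
gripper_force: 9.0
```

Call:
send_rows([
  {"x": 0,"y": 0.0,"z": -0.003,"wx": 0,"wy": 0,"wz": 0},
  {"x": 0,"y": 0.0,"z": -0.01,"wx": 0,"wy": 0,"wz": 0},
  {"x": 0,"y": 0.0,"z": -0.06,"wx": 0,"wy": 0,"wz": 0},
  {"x": 0,"y": 0.0,"z": -0.12,"wx": 0,"wy": 0,"wz": 0},
  {"x": 0,"y": 0.0,"z": -0.15,"wx": 0,"wy": 0,"wz": 0},
])

```text
t: 20.95
tcp_pos: [0.5453, -0.2017, 0.2008]
tcp_rot: [179.9, 0.1, 88.7]
wrist_force: [1.1, 0.9, 0.3]
grip_width: 0.0
gripper_force: 0.0
```

Call:
send_rows([
  {"x": 0.08,"y": -0.0,"z": 0,"wx": 0,"wy": 0,"wz": 0},
  {"x": 0.16,"y": -0.0,"z": 0,"wx": 0,"wy": 0,"wz": 0},
  {"x": 0.24,"y": -0.0,"z": 0,"wx": 0,"wy": 0,"wz": 0},
  {"x": 0.32,"y": 0,"z": 0,"wx": 0,"wy": 0,"wz": 0},
  {"x": 0.38,"y": -0.05,"z": 0,"wx": 0,"wy": 0,"wz": 0},
])

```text
t: 21.58
tcp_pos: [0.5148, 0.1017, 0.198]
tcp_rot: [180.0, -0.0, 88.8]
wrist_force: [0.5, 0.6, -0.7]
grip_width: 0.0001
gripper_force: 0.0
```

Run:
```python
from h import *
where()
d=cam('top','tend.png'); cam('side','send.png')
def row(im,dd,y,z,xs):
    out=[]
    for x in xs:
        X=PIV+U*x/1e3+V*y/1e3; X[2]=z/1e3; u,v=proj(dd,X); out.append(int(im[int(round(v)),int(round(u))].mean()))
    return out
a=cv2.imread('pics/top0.png')
for y in(-30,30):
  for n,im in(('before',a),('after',cv2.imread('pics/tend.png'))): print(n,y,row(im,d,y,60,range(10,100,3)))
# keeper line and lever line
for n,im in(('before',a),('after',cv2.imread('pics/tend.png'))):
  print(n,'centre',row(im,d,0,75,range(-96,99,4)))
  print(n,'wire',row(im,d,20,80,range(-60,80,4)))
```

```text
t21.57 chamber mm [253.7  36.9 198. ] rot [180.   -0.   88.8] F u,v,z [ 0.6 -0.5 -0.7] w 0.0001
before -30 [125, 127, 126, 126, 127, 115, 45, 27, 22, 97, 123, 124, 119, 119, 125, 123, 122, 124, 124, 124, 125, 124, 125, 128, 127, 126, 68, 49, 47, 46]
after -30 [148, 147, 149, 147, 148, 135, 53, 142, 147, 147, 142, 149, 148, 147, 149, 151, 148, 148, 148, 150, 139, 148, 149, 147, 60, 58, 59, 58, 57, 56]
before 30 [129, 129, 128, 127, 127, 127, 41, 20, 24, 49, 119, 124, 109, 97, 126, 128, 128, 128, 129, 126, 128, 126, 110, 98, 109, 125, 109, 57, 55, 54]
after 30 [149, 150, 150, 148, 150, 149, 51, 87, 143, 149, 132, 115, 148, 148, 149, 149, 149, 148, 149, 150, 109, 114, 148, 148, 123, 69, 64, 65, 65, 64]
before centre [29, 59, 121, 80, 69, 122, 86, 113, 96, 127, 128, 80, 18, 16, 100, 125, 127, 127, 127, 129, 74, 61, 67, 14, 2, 7, 118, 123, 125, 127, 123, 38, 25, 82, 121, 120, 122, 68, 121, 124, 126, 122, 121, 122, 122, 122, 56, 53, 52]
before wire [86, 88, 87, 96, 98, 97, 96, 96, 94, 95, 94, 93, 94, 95, 95, 56, 45, 53, 82, 87, 125, 127, 18, 24, 56, 81, 81, 79, 67, 67, 68, 75, 74, 120, 122]
after centre [35, 68, 142, 149, 149, 92, 134, 61, 38, 37, 35, 31, 31, 33, 30, 37, 41, 39, 73, 136, 142, 142, 143, 146, 97, 68, 141, 144, 144, 150, 144, 47, 114, 143, 143, 72, 107, 142, 145, 133, 140, 141, 142, 142, 54, 64, 64, 64, 63]
after wire [142, 142, 141, 141, 141, 141, 142, 142, 149, 149, 94, 79, 75, 55, 46, 37, 46, 41, 53, 102, 146, 147, 100, 81, 97, 97, 85, 82, 69, 82, 79, 142, 143, 144, 143]
```

```bash
python3 -c "
from plant import arm
print(arm.close_job())"
```

```text
the job is handed in; nothing more can be done
None
```

The latch is closed and the job is handed in: the bail is hooked on the keeper, the lever is flat and the cap is drawn about 6 mm onto the seal. I held the lever down at 16–18 N for about 2 s and never read more than about 19 N on it; the robot ended clear of everything at about 22 s.

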